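Seat and clamp a stone core with the guarded lever

ROBOT

A 6-joint arm with a two-finger parallel gripper is mounted at the origin on a cart in front of the work surface, level with it; the furniture and walls round the work are solid. World frame = base frame: x ahead of the robot, y to its left, z up, the work surface at z = 0. Lengths are in mm, angles in rad, forces in N, time in s.
With the tool pointing down it reaches from about 350 to 975 mm from the base axis. Payload 7.1 kg.
Tool frame: the origin (TCP) lies midway between the tips of the shut fingers; the grasp point (between the pads) lies pinch_z behind it (pinch_z is the distance from the TCP to the grasp point, in mm); z points along the fingers, y is the line along which they close (so a half turn about z gives the same grasp; the last joint's range is limited). The gripper opens to 88 mm and grips with 3 to 60 N. Pads are 20 mm wide; open, the fingers measure 115 mm over their backs; the gripper's body (75 mm by 178 mm) begins 61 mm behind the grasp point.
Start: joints at [-1.251, 0.423, 1.63, -0, 1.089, -0.019], TCP at [207.739, -589.448, 222.675] pointing down, gripper open.
Joint ranges: [-3, 3], [-0.9, 2.11], [0.09, 2.58], [-1.31, 4.45], [0.11, 2.69], [-2.54, 2.54]. Speed limits (rad/s): [2.39, 2.39, 3.01, 3.14, 3.14, 3.14].

INTERFACE

Orientations are given as a rotation vector (axis times angle).
In Python, from workcell import get_obs, get_image, close_job, pinch_z gives the robot as it stands.
- The arm moves only by the tool jog_arm, never from a script. Its argument "commands" is a list of rows, each a list of 3 entries, a list of its own where there are three numbers: the gripper command: -1 is shut, 1 is fully open, values between are in proportion, then the shift along the tool's x, y, z as a fraction of full scale, then the turn, a rotation vector about the tool's x, y, z as a fraction of full scale. In form: [[gripper, [tx, ty, tz], [rx, ry, rz]], ...]. A call has 1 to 10 rows; each row shifts and turns the commanded pose from where the row before left it, along the tool's axes as they then stand; what a row does not reach is not made up. Full scale, the value 1, is 0.1 m for a shift and 45 degrees for a turn. A row lasts 1/10 s, in which the tool goes at most 50 mm and 8.59 degrees, less where a joint would pass 70% of its speed; a pose out of reach is approached as far as the arm can. A call with a number of a shift or a turn outside -1 to 1 is refused whole. A call with a gripper value outside its range is refused whole. The fingers move at their own pace and stop on an object; the grip force is fixed at half the most. Time passes only in rows, so rows that do not move let the fingers close. It gives the time, the measured TCP pose, the force, the opening and the grip force at its end, in the units of the state.
- get_obs(): the state, without advancing time (a new reading comes with each control period).
- get_image(name): name is "side" or "top" or "wrist"; returns a dict with "image" (420x560x3 uint8, blue, green, red), "z_map" (420x560 float32, mm along the optical axis (not along the pixel's ray), 0 where there is no reading), "intrinsics" (3x3 intrinsics, pixels), "eye" and "orientation" of the camera in the world; the wrist camera has in their place "mount" (4x4, takes a point from camera to tool coordinates, whose origin is the TCP and whose axes are the flange's). Camera axes: x right, y down, z forward; pixel columns grow to the right and rows downward; lengths in mm; the calibration is good to about 2 mm. A picture is of the moment at which its call begins: read the wrist's pose just before it.
- close_job(): hands the job in; it is judged then, once.
The state is a dict: "t": time; "qpos": joint angles; "qvel": joint speeds; "joint_torque": joint torques, N m; "ee_pos": TCP position; "orientation": TCP orientation; "ft_force": force on the tool from outside, world axes, zero at the start; "moment": the same for the moment, N m; "width": finger opening in mm; "grasp_force": force on a finger pad.
Only numpy, scipy, OpenCV 4.12 (cv2) and the standard library are available. Lean on these libraries where they do the work, as an engineer would, in place of code of your own. Each camera call takes 0.05 s, during which the arm holds its last target. There are 200 camera calls.

TASK

Push the round stone core along its channel until it rests fully against the stop, then reach down through the window of the guard, without touching the guard, and press the lever all the way down so that the pad clamps the core. Finish while still holding the lever down: the program ends with the fingers pressing on it. Only push and press, never lift or tip the core, do not press the lever before the core is home, and leave the loose things around where they stand.

Things in the scene. Friction and masses are not known exactly. Their poses are not given: they have to be found in the camera images.
- core_clamp: Fixed bench clamp for stone cores: aluminium plate 118 x 194 x 8 mm (x, y, z) with channel, stop and fenced lever. Origin: centre of the plate's underside. Its x is the push direction, to the stop; y points from lever side to channel side; z up. The channel runs along x at y = +50 mm, 58 mm wide between rails 26 mm above the bench; floor 8 mm above it. Stop face at x = +47.5, top 48 mm above the bench.
- seat (a point): Point on the channel floor where the middle of the core's underside is when the core rests against the stop in mid-channel (clamp frame x = +22.5, y = +50, z = +8 mm); axes as the clamp's.
- core: Loose drilled stone core, an upright grey cylinder 50 mm in diameter and 53 mm tall, about 0.26 kg, standing in the channel in front of the stop. Origin: centre of its underside; z along its axis. It has 4 mm of play to each rail.
- guard: Fixed grey guard over the lever: a flat frame 115 x 107 mm (clamp x, y), top 70 mm above the bench, 3 mm thick, on a fence of thin round bars on three sides. One rectangular window in it is the only way to the lever. Origin and axes are the clamp's. No part of the robot may touch it.
- window (a point): Centre of the guard's window, level with the guard's top face (70 mm above the bench); axes as the clamp's. The window measures 88 mm along x and 82 mm along y; its middle lies 7 mm to -x and 51 mm to -y of the clamp's middle.
- clamp_lever (a joint): Lever under the guard, hinged at its stop-side end about a horizontal axis; 0 rad is up (rest), grows as its free end is pressed down, end stop at 0.30 rad. A spring returns it; 3 to 4 N on the paddle starts it, about 10 N on it is needed to reach the end of travel when the pad is clamping. It drives the clamp pad.
- paddle_top (a point): Middle of the top face of the black paddle at the lever's free end (42 x 34 x 10 mm along clamp x, y, z; 63 mm from the hinge axis), the place to press: 54 mm above the bench when the lever is up (16 mm below the guard's top), about 35 mm above it when the lever is fully down (the point descends about 19 mm). It lies 6 mm to -x of the window's centre.
- clamp_pad: Rubber-faced pad, 22 x 22 mm, in a gap of the rail on the lever's side, beside the core's seat. Origin: its middle, 24 mm above the bench; it moves along the clamp's +y by 17 mm as the lever goes down, pushes the seated core against the far rail and then gives on its own spring.
- mortar_cube: Loose grey mortar cube, 40 mm, a bystander. Origin: centre of its underside.
- sample_tin: Loose round aluminium tin with lid, 59 mm in diameter, 38 mm tall, a bystander. Origin: centre of its underside.
- brass_weight: Loose brass knob weight, 27 mm in diameter, 36 mm tall, a bystander. Origin: centre of its underside.
Things that resemble listed ones, but are neither listed nor needed, are in the scene too. What is shaped like the core but brown or pink is not meant.

How it is judged (in metres and radians):
On the way, in this order (a step that is already met when the one before it is completed fails the run):
1. the core rests against the stop (gap under 3 mm) while the lever is still up (x of core in the frame of core_clamp above 0.0195 m and y of core in the frame of core_clamp between 0.042 and 0.058 m and value of joint clamp_lever below 0.03 rad), for 0.2 s.
2. the fingers hold the lever fully down and the pad clamps the core (value of joint clamp_lever above 0.27 rad and contact force between the fingers and clamp_lever above 1 N and contact force between clamp_pad and core above 2 N), for 0.2 s.
At the end, for the whole second after the job is handed in: The core stands upright against the stop (gap under 3 mm), at rest; the fingers press the lever's paddle with more than 1 N and keep the lever at 0.27 rad or more of its 0.30; the pad presses on the core with more than 2 N (all of step 2 and x of core in the frame of core_clamp above 0.0195 m and y of core in the frame of core_clamp between 0.042 and 0.058 m and angle between core's own z axis and vertical below 0.06 rad and linear speed of core below 0.01 m/s); the arm keeps its last pose, push and grip.
It fails at once if the robot touches the guard (contact force between any of the fingers, the arm and guard above 0.5 N).
It fails at once if the core is lifted or tipped (z of core in the frame of core_clamp above 0.014 m or angle between core's own z axis and vertical above 0.25 rad).
It fails at once if the lever is pressed before the core is home (value of joint clamp_lever above 0.08 rad and x of core in the frame of core_clamp below 0.0165 m).
It fails at once if a bystander is displaced by more than 15 mm (distance of any of mortar_cube, sample_tin, brass_weight from where it was at the start of the episode above 0.015 m).
It also fails if it takes over 40 s, if anything falls off the work surface, if the arm or the gripper's body presses on something with over 40 N, if the wrist force passes 120 N, or if a joint passes its speed limit or range.

## Working session

There is one attempt and no reset: what is moved stays moved. The work goes in short steps, Python scripts to look and compute and a tool call to move; the robot and the scene stay as the last step left them, time stands still between calls to the robot, and variables do not carry over. Pictures are saved under pics/ and viewed, at most 10 in all, crops included, and the job is handed in when it is done.

Besides the shell and the picture viewer there is one more tool, called after ">>>" by a JSON object that holds its "api" and its "payload". jog_arm: Moves the arm, as the interface text tells. Its arguments: {"type":"object","properties":{"commands":{"type":"array","items":{"type":"array"}}},"required":["commands"]}

```bash
mkdir -p pics
cat > h.py <<'E'
import numpy as np, cv2
from scipy.spatial.transform import Rotation as R
from workcell import get_obs, get_image, close_job, pinch_z
def cloud(d, T=None):
    K=np.array(d["intrinsics"]); z=d["z_map"]; v,u=np.mgrid[:z.shape[0],:z.shape[1]]
    P=np.stack([(u-K[0,2])*z/K[0,0],(v-K[1,2])*z/K[1,1],z],-1)
    if T is not None: Rm,e=T
    else:
        o=np.array(d["orientation"],float); Rm=o if o.shape==(3,3) else R.from_rotvec(o).as_matrix(); e=np.array(d["eye"])
    W=P@Rm.T+e; W[z==0]=np.nan
    return W
E
python3 - <<'E'
from h import *
o=get_obs(); print(o,pinch_z)
for n in("top","side"):
    d=get_image(n); cv2.imwrite(f"pics/{n}1.png",d["image"]); print(n,d["eye"],d["orientation"],d["intrinsics"])
    np.save(f"{n}.npy",cloud(d))
E
```

```text
{'t': 0.0, 'qpos': array([-1.25101994e+00,  4.23854213e-01,  1.63070425e+00, -1.71365095e-05,
        1.08859530e+00, -1.90147376e-02]), 'qvel': array([3.39794664e-04, 1.12131757e-03, 1.29726935e-04, 1.81170228e-03,
       8.30856230e-05, 5.92673158e-04]), 'joint_torque': array([-2.66780371e-03, -5.44642210e+01, -2.73672599e+01,  6.42657629e-02,
        2.27330031e-02, -1.20868517e-04]), 'ee_pos': array([ 207.54951865, -588.9299239 ,  221.88775101]), 'orientation': array([-3.09510527e+00, -5.29382889e-01,  3.90751885e-04]), 'ft_force': array([ 0.39215593, -0.67990783,  0.06664644]), 'moment': array([ 0.03000527, -0.00881471, -0.03175031]), 'grasp_force': 0.0, 'width': 87.78902961412011} 18.700000000000003
top [ 331.53699472  150.9679415  1368.95337998] [-2.09926161  2.15320113 -0.1897077 ] [[528.21174391   0.         274.39735405]
 [  0.         528.21174391 209.58667788]
 [  0.           0.           1.        ]]
side [ 506.07104444 -619.56776266  424.10870598] [-1.97840552  0.05032171 -0.02943256] [[393.79687825   0.         281.5168332 ]
 [  0.         393.79687825 210.14471689]
 [  0.           0.           1.        ]]
```

View pics/top1.png

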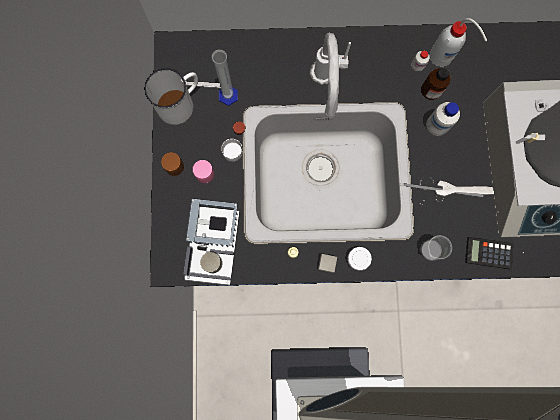

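View pics/side1.png

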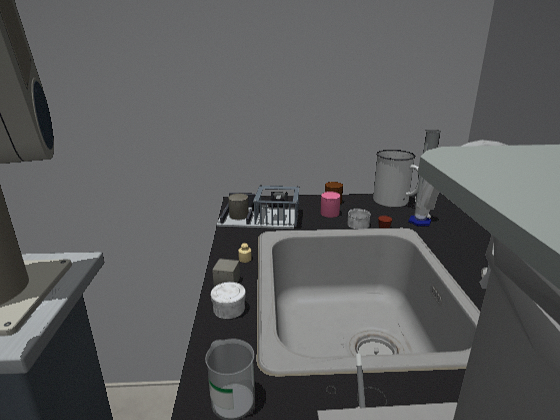

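The top view shows the clamp at about (212,240), with its guard (window about (217,222)) on the far side and the core at (211,262) on the robot side. The bystanders are to the right: brass weight (293,252), cube (328,262) and tin (360,258). Next I zoom in and measure.

Run:
```python
from h import *
W=np.load("top.npy"); im=cv2.imread("pics/top1.png")
a=cv2.resize(im[190:290,175:305],None,fx=6,fy=6,interpolation=cv2.INTER_CUBIC); cv2.imwrite("pics/crop.png",a[:600,:780])
roi=np.zeros(W.shape[:2],bool); roi[190:290,178:245]=1
Z=W[...,2]
def rect(m,name):
    p=W[m][:,:2].astype(np.float32); print(name,m.sum(),cv2.minAreaRect(p), np.median(W[m],0))
rect(roi&(Z>64)&(Z<76),"guard")
rect(roi&(Z>4)&(Z<80),"all")
rect(roi&(Z>42)&(Z<60),"48-60")
m=roi&(Z>56)&(Z<64); rect(m,"core top(61)")
m=roi&(Z>42)&(Z<52); rect(m,"stop")
n=im[...,::-1]
for v,u,l in((252,293,'brass'),(262,328,'cube'),(258,360,'tin'),(262,211,'core'),(222,217,'paddle'),(262,192,'stop?'),(280,211,'rail')): print(l,W[v,u])
```

```text
guard 817 ((508.16375732421875, 312.774658203125), (115.46676635742188, 175.98312377929688), 82.13172912597656) [538.51552707 328.78722089  69.2820105 ]
all 3752 ((513.2844848632812, 317.2784423828125), (174.18585205078125, 248.32150268554688), 89.68846130371094) [496.09158079 313.86177595  22.65844848]
48-60 574 ((499.38702392578125, 314.414306640625), (114.1353759765625, 185.72718811035156), 82.231689453125) [523.54953282 311.19669956  52.73354267]
core top(61) 337 ((510.78106689453125, 323.186767578125), (115.45268249511719, 174.61318969726562), 74.08220672607422) [447.09060412 310.55378557  60.12427403]
stop 266 ((499.38702392578125, 314.414306640625), (114.1353759765625, 185.72718811035156), 82.231689453125) [522.6225984  336.68242472  48.77577236]
brass [463.74431753 106.17292888  36.13684214]
cube [436.07576291  19.14035428  38.88381584]
tin [443.98835604 -61.5700607   39.92551377]
core [441.72425275 310.59907661  60.28272001]
paddle [542.90537228 296.12440503  51.82145607]
stop? [447.46445735 366.07575617   6.83878568]
rail [400.12407505 317.08806975   8.41190338]
```

View pics/crop.png

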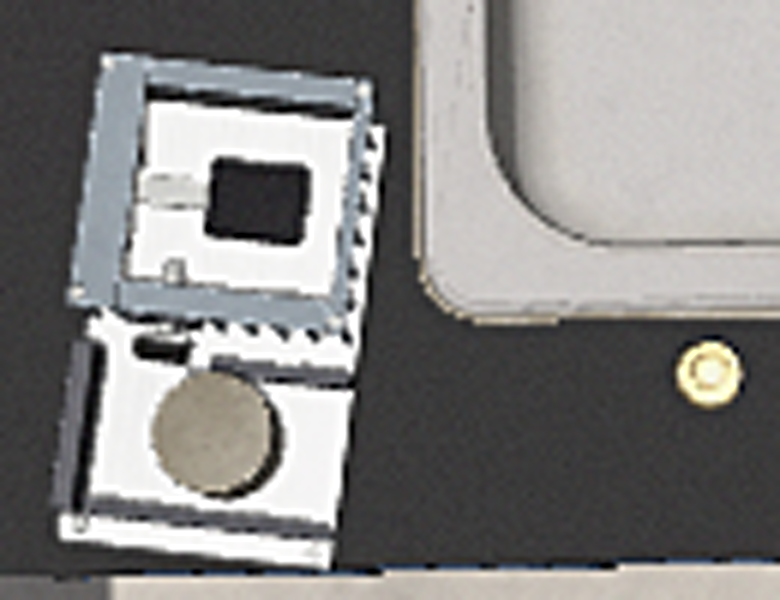

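```bash
cat >> h.py <<'E'
def fit(W, box=None):
    """guard frame fit in plan: returns clamp x,y,yaw; W world points, guard face z~70"""
    from scipy.optimize import minimize
    Z=W[...,2]; ok=np.isfinite(Z)&(W[...,0]>380)&(W[...,0]<640)&(W[...,1]>220)&(W[...,1]<410)
    P=W[ok]; g=np.abs(P[:,2]-69.5)<3.5
    def cost(p):
        c,s=np.cos(p[2]),np.sin(p[2]); d=P[:,:2]-p[:2]; x=d[:,0]*c+d[:,1]*s; y=-d[:,0]*s+d[:,1]*c
        sd=lambda v,a,b: np.minimum(v-a,b-v)
        o=np.minimum(sd(x,-57.5,57.5),sd(y,p[3]-53.5,p[3]+53.5)); w=np.minimum(sd(x,-51,37),sd(y,-92,-10))
        f=1/(1+np.exp(-np.clip(np.minimum(o,-w)/1.0,-30,30)))
        return np.mean((f-g)**2)
    best=min((minimize(cost,[505+a,315+b,np.deg2rad(97),-51],method="Nelder-Mead",options=dict(maxiter=3000,initial_simplex=np.array([505+a,315+b,1.693,-51])+np.vstack([np.zeros(4),np.diag([8,8,.06,5])]))) for a in(-10,10) for b in(-8,8)),key=lambda r:r.fun)
    return best.x,best.fun
def toclamp(W,p):
    c,s=np.cos(p[2]),np.sin(p[2]); d=W[...,:2]-p[:2]
    return np.stack([d[...,0]*c+d[...,1]*s,-d[...,0]*s+d[...,1]*c,W[...,2]],-1)
def corexy(C):
    m=(np.abs(C[...,2]-61)<4)&(C[...,1]>18)&(C[...,1]<85)&(np.abs(C[...,0])<65)
    (x,y),r=cv2.minEnclosingCircle(C[m][:,:2].astype(np.float32)); return x,y,r,C[m].mean(0),m.sum()
E
python3 - <<'E'
from h import *
W=np.load("top.npy"); p,f=fit(W); print(p,np.rad2deg(p[2]),f)
C=toclamp(W,p); print("core",corexy(C))
m=(np.abs(C[...,2]-48)<4)&(C[...,1]>10)&(C[...,1]<85)&(np.abs(C[...,0]-53)<8)
print("stop",C[m].min(0),C[m].max(0)) if m.any() else 0
m=(np.abs(C[...,2]-53)<4)&(np.abs(C[...,1]+51)<30)&(np.abs(C[...,0]+13)<32); print("paddle",C[m].mean(0),C[m].min(0),C[m].max(0))
np.save("pose.npy",p)
o=get_obs(); Rm=R.from_rotvec(o["orientation"]).as_matrix(); print(np.rad2deg(np.arctan2(Rm[1,0],Rm[0,0])))
E
```

```text
[499.06129989 317.10640434   1.44921462 -47.73070275] 83.03388108543868 0.053877721533466184
core (-10.863239288330078, 55.39651107788086, 25.046361923217773, array([-11.44395297,  55.55373363,  60.63176633]), np.int64(268))
stop [45.1501682  20.44301546 44.00872467] [55.62670252 84.10613445 51.96814521]
paddle [-14.2622272  -43.72506893  52.92321004] [-37.8503729  -60.46992259  49.18829307] [ 17.89329464 -26.76521295  56.96800432]
19.40889608277953
```

>>> {"api": "jog_arm", "payload": {"commands": [[-1,[0,0,0],[0,0,-0.17]],[-1,[0,0,0],[0,0,-0.17]],[-1,[0,0,0],[0,0,-0.17]],[-1,[0,0,0],[0,0,-0.17]],[-1,[0,0,0],[0,0,-0.17]],[-1,[0,0,0],[0,0,-0.17]],[-1,[0,0,0],[0,0,-0.17]],[-1,[0,0,0],[0,0,-0.17]],[-1,[0,0,0],[0,0,-0.17]],[-1,[0,0,0],[0,0,-0.17]]]}}

```text
t: 1.1
ee_pos: [207.6, -589.1, 222.2]
orientation: [-2.097, -2.338, -0.001]
ft_force: [0.4, 0.6, -0.7]
width: 11.1
grasp_force: 0.0
```

>>> {"api": "jog_arm", "payload": {"commands": [[-1,[0,0,0],[0,0,0.143]],[-1,[0,0,0],[0,0,0.144]],[-1,[0.3,0.35,0],[0,0,0]],[-1,[0.3,0.35,0],[0,0,0]],[-1,[0.3,0.35,0],[0,0,0]],[-1,[0.3,0.35,0],[0,0,0]],[-1,[0.4,0.25,0],[0,0,0]],[-1,[0.4,0.2,0],[0,0,0]],[-1,[0.48,0,0],[0,0,0]],[-1,[0.48,0,0],[0,0,0]]]}}

```text
t: 2.1
ee_pos: [427.8, -316.3, 222.2]
orientation: [-2.352, -2.081, 0.0]
ft_force: [0.4, -0.6, 0.9]
width: 0.6
grasp_force: 0.0
```

>>> {"api": "jog_arm", "payload": {"commands": [[-1,[0.48,0,0],[0,0,0]],[-1,[0.48,0,0],[0,0,0]],[-1,[0.48,0,0],[0,0,0]],[-1,[0.48,0,0],[0,0,0]],[-1,[0.48,0,0],[0,0,0]],[-1,[0.48,0,0],[0,0,0]],[-1,[0.48,0,0],[0,0,0]],[-1,[0.48,0,0],[0,0,0]],[-1,[0.48,0,0],[0,0,0]],[-1,[0,0,0],[0,0,0]]]}}

```text
t: 3.1
ee_pos: [480.5, 115.3, 222.7]
orientation: [-2.347, -2.088, -0.002]
ft_force: [0.8, -0.2, -0.2]
width: 0.4
grasp_force: 0.0
```

```bash
cat >> h.py <<'E'
def wrist():
    o=get_obs(); d=get_image("wrist"); M=np.array(d["mount"],float)
    T=np.eye(4); T[:3,:3]=R.from_rotvec(o["orientation"]).as_matrix(); T[:3,3]=o["ee_pos"]; T=T@M
    return o,d,cloud(d,(T[:3,:3],T[:3,3])),T
E
python3 - <<'E'
from h import *
o,d,W,T=wrist(); cv2.imwrite("pics/w1.png",d["image"]); np.save("w1.npy",W)
print(o["ee_pos"],o["width"],o["qpos"]); print(np.array(d["mount"]),d["intrinsics"][0])
Rm=R.from_rotvec(o["orientation"]).as_matrix(); print(np.rad2deg(np.arctan2(Rm[1,0],Rm[0,0])))
E
```

```text
[480.49598866 115.27990013 222.68101671] 0.4297991060814692 [2.10715789e-01 2.30266416e-01 1.91435100e+00 1.26815137e-03
 9.96021650e-01 3.26832352e-01]
[[-1.82836561e-05 -9.67778378e-01 -2.51803514e-01  6.80996115e+01]
 [ 9.99999574e-01 -2.49967278e-04  8.88110237e-04 -1.14445481e-01]
 [-9.22436524e-04 -2.51803391e-01  9.67777971e-01 -1.61226162e+02]
 [ 0.00000000e+00  0.00000000e+00  0.00000000e+00  1.00000000e+00]] [362.96903495   0.         284.79738026]
83.30756002902444
```

View pics/w1.png

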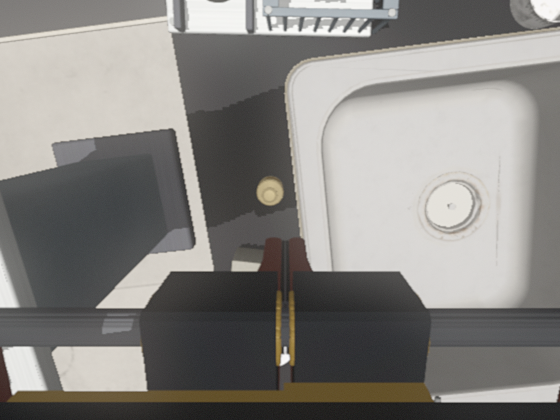

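The wrist view shows the clamp at the top edge (around (280,10)) and the brass weight at (269,190). I move about 150 mm further along clamp x to see it from close by.

>>> {"api": "jog_arm", "payload": {"commands": [[-1,[0.4,0,0],[0,0,0]],[-1,[0.4,0,0],[0,0,0]],[-1,[0.4,0,0],[0,0,0]],[-1,[0.3,0,0],[0,0,0]],[-1,[0,0,0],[0,0,0]],[-1,[0,0,0],[0,0,0]]]}}

```text
t: 3.75
ee_pos: [498.2, 258.3, 222.2]
orientation: [2.353, 2.082, -0.002]
ft_force: [-0.2, 0.1, 0.1]
width: 0.4
grasp_force: 0.0
```

Run:
```python
from h import *
o,d,W,T=wrist(); cv2.imwrite("pics/w2.png",d["image"]); np.save("w2.npy",W); np.save("w2T.npy",T); np.save("K.npy",np.array(d["intrinsics"]))
print(o["ee_pos"])
p,f=fit(W); print(p,np.rad2deg(p[2]),f); C=toclamp(W,p); print("core",corexy(C))
m=(np.abs(C[...,2]-53)<4)&(np.abs(C[...,1]+51)<30)&(np.abs(C[...,0]+13)<32); print("paddle",C[m].mean(0),C[m].min(0),C[m].max(0))
```

```text
[498.18811903 258.29423736 222.15780019]
[487.74940068 312.49187747   1.50434535 -65.32178773] 86.19263944177976 0.04061813463087106
core (-2.005295753479004, 46.91844940185547, 25.1544246673584, array([-1.60356353, 46.55286674, 60.11832108]), np.int64(2595))
paddle [-10.91654603 -51.67529804  52.79893297] [-35.58256654 -69.35804446  49.04073149] [ 18.97694951 -33.86022659  55.78891174]
```

View pics/w2.png

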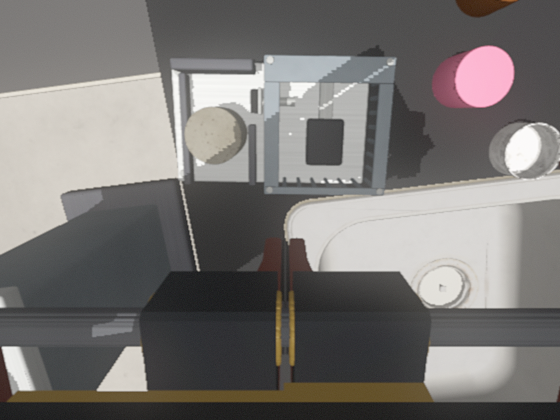

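The wrist view shows the guard's outer corners at about (264,57), (396,57), (389,193) and (264,193), the paddle at (325,142), the core top at (215,135) and the stop along row ~66. The depth points give a more exact fit.

Run:
```python
from h import *
W=np.load("w2.npy"); T=np.load("w2T.npy"); K=np.load("K.npy")
def ray(u,v,z):
    r=T[:3,:3]@np.array([(u-K[0,2])/K[0,0],(v-K[1,2])/K[1,1],1]); return (T[:3,3]+r*(z-T[2,3])/r[2])[:2]
Z=W[...,2]
g=((np.abs(Z-69.5)<3.5)).astype(np.uint8); g[:, :255]=0; g[210:]=0; g[:,402:]=0
n,l,s,_=cv2.connectedComponentsWithStats(g); k=1+np.argmax(s[1:,4]); print(s[k]); b=l==k
def rr(P): 
    c,sz,a=cv2.minAreaRect(P.astype(np.float32)); return np.round(c,1),np.round(sz,1),round(a,1)
print("outer",rr(W[b][:,:2]), "z",np.median(Z[b]))
cs,h=cv2.findContours(b.astype(np.uint8),cv2.RETR_CCOMP,cv2.CHAIN_APPROX_NONE)
hole=max([c for c,hh in zip(cs,h[0]) if hh[3]>=0],key=cv2.contourArea,default=None)
if hole is not None: print("hole",rr(np.array([ray(u,v,70) for u,v in hole[:,0]])))
print("outer corners",[ray(*c,70).round(1) for c in((264,57),(396,57),(389,193),(264,193))])
print("win corners",[ray(*c,70).round(1) for c in((279,83),(375,82),(370,188),(278,188))])
m=(np.abs(Z-48)<4)&(W[...,1]>340); m[:, 258:]=0;m[:,:165]=0; print("stop",rr(W[m][:,:2]))
m=(np.abs(Z-61)<4); m[:,255:]=0; m[:,:180]=0; m[:80]=0;m[175:]=0; P=W[m][:,:2]; print("core",cv2.minEnclosingCircle(P.astype(np.float32)),P.mean(0),m.sum())
m=(np.abs(Z-53)<4); m[:,:300]=0; m[:,350:]=0; m[:110]=0;m[172:]=0; print("paddle",rr(W[m][:,:2]),W[m].mean(0),m.sum())
V=d=None
cv2.imwrite("pics/c2.png",cv2.resize(cv2.imread("pics/w2.png")[40:210,160:410],None,fx=3,fy=3,interpolation=cv2.INTER_CUBIC))
```

```text
[ 264   55  132  141 7437]
outer (array([540.2, 308.1]), array([115.5, 106.7]), 82.2) z 69.2178452144355
hole (array([539.4, 301.3]), array([88.8, 83.6]), 82.1)
outer corners [array([495.1, 370.3]), array([600.6, 357.4]), array([589.4, 245.7]), array([479.8, 259.2])]
win corners [array([504.6, 349.1]), array([582.7, 340.3]), array([573.1, 252.3]), array([492.7, 262.2])]
stop (array([447.5, 373.8]), array([10.1, 71.8]), 82.9)
core ((440.8013000488281, 313.6066589355469), 25.15438461303711) [441.19279867 313.98306044] 2595
paddle (array([539. , 298.7]), array([49.2, 34.2]), 82.3) [538.44492007 297.18839708  52.88697543] 1853
```

View pics/c2.png

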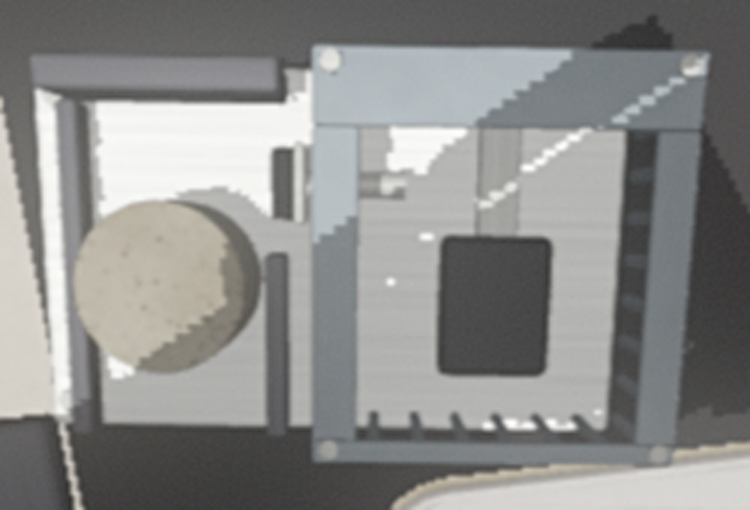

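>>> {"api": "jog_arm", "payload": {"commands": [[-1,[0,0,0],[0,0,0.024]],[-1,[-0.03,-0.33,0],[0,0,0]],[-1,[0,-0.32,0],[0,0,0]],[-1,[0,0,0],[0,0,0]],[-1,[0,0,0.4],[0,0,0]],[-1,[0,0,0.4],[0,0,0]],[-1,[0,0,0.4],[0,0,0]],[-1,[0,0,0.3],[0,0,0]],[-1,[0,0,0.22],[0,0,0]],[-1,[0,0,0],[0,0,0]]]}}

```text
t: 4.8
ee_pos: [432.7, 263.8, 48.3]
orientation: [-2.374, -2.057, 0.008]
ft_force: [0.3, 0.1, -0.2]
width: 0.4
grasp_force: 0.0
```

```bash
cat >> h.py <<'E'
P=np.array([489.8,315.2,np.deg2rad(82.2)])
def st():
    o=get_obs(); Rm=R.from_rotvec(o["orientation"]).as_matrix()
    print("tcp clamp",toclamp(o["ee_pos"],P).round(1),"yaw",np.rad2deg(np.arctan2(Rm[1,0],Rm[0,0])).round(2),"tilt",Rm[:,2].round(4),"F",o["ft_force"].round(1),"t",o["t"])
E
python3 -c "
from h import *
st()"
```

```text
tcp clamp [-58.7  49.6  48.3] yaw 81.82 tilt [-0.0042 -0.0026 -1.    ] F [ 0.3  0.1 -0.2] t 4.8
```

>>> {"api": "jog_arm", "payload": {"commands": [[-1,[0,0.008,0.08],[0,0,0]],[-1,[0,0,0.08],[0,0,0]],[-1,[0.05,0,0],[0,0,0]],[-1,[0.05,0,0],[0,0,0]],[-1,[0.04,0,0],[0,0,0]],[-1,[0.04,0,0],[0,0,0]],[-1,[0.04,0,0],[0,0,0]],[-1,[0.04,0,0],[0,0,0]],[-1,[0,0,0],[0,0,0]]]}}

```text
t: 5.7
ee_pos: [438.3, 291.9, 34.8]
orientation: [-2.372, -2.06, -0.001]
ft_force: [1.1, 0.8, -0.4]
width: 0.3
grasp_force: 0.0
```

```bash
cat >> h.py <<'E'
def look(n):
    d=get_image(n); W=cloud(d); C=toclamp(W,P); print(n,"core",corexy(C)); return d,C
E
python3 -c "
from h import *
st(); o,d,W,T=wrist(); C=toclamp(W,P); print(corexy(C)); look('side'); look('top')"
```

```text
tcp clamp [-30.   47.8  34.8] yaw 81.94 tilt [ 6.e-04  5.e-04 -1.e+00] F [ 1.1  0.8 -0.4] t 5.7
(4.712703227996826, 47.70165252685547, 26.617124557495117, array([ 6.62366195, 48.07786537, 60.21878655]), np.int64(13118))
side core (-8.477680206298828, 47.59190368652344, 36.1507568359375, array([-13.12975732,  40.53978716,  60.17205515]), np.int64(74))
top core (0.0, 0.0, 0.0, array([nan, nan, nan]), np.int64(0))h.py:30: RuntimeWarning: Mean of empty slice.
  (x,y),r=cv2.minEnclosingCircle(C[m][:,:2].astype(np.float32)); return x,y,r,C[m].mean(0),m.sum()
  ret = um.true_divide(
```

>>> {"api": "jog_arm", "payload": {"commands": [[-1,[0.04,-0.01,0],[0,0,0]],[-1,[0.04,0,0],[0,0,0]],[-1,[0.04,0,0],[0,0,0]],[-1,[0.03,0,0],[0,0,0]],[-1,[0.02,0,0],[0,0,0]],[-1,[0,0,0],[0,0,0]]]}}

```text
t: 6.45
ee_pos: [439.3, 308.3, 34.6]
orientation: [2.372, 2.06, -0.001]
ft_force: [-1.0, -1.4, -0.4]
width: 1.0
grasp_force: 0.5
```

>>> {"api": "jog_arm", "payload": {"commands": [[-1,[0.01,0,0],[0,0,0]],[-1,[0.01,0,0],[0,0,0]],[-1,[0,0,0],[0,0,0]]]}}

```text
t: 6.75
ee_pos: [438.9, 308.5, 34.6]
orientation: [2.372, 2.059, -0.005]
ft_force: [-1.1, -9.7, 5.2]
width: 0.7
grasp_force: 4.6
```

```bash
python3 -c "
from h import *
st(); o,d,W,T=wrist(); C=toclamp(W,P); print(corexy(C))"
```

```text
tcp clamp [-13.5  49.5  34.6] yaw 81.94 tilt [-0.0021 -0.0027 -1.    ] F [-1.1 -9.7  5.2] t 6.75
(20.926786422729492, 48.870662689208984, 26.51508331298828, array([22.84755254, 48.97444993, 60.20430423]), np.int64(13135))
```

>>> {"api": "jog_arm", "payload": {"commands": [[-1,[-0.02,0,0],[0,0,0]],[-1,[-0.05,0,0],[0,0,0]],[-1,[-0.1,0,0],[0,0,0]],[-1,[-0.1,0,0],[0,0,0]],[-1,[0,0,-0.3],[0,0,0]],[-1,[0,0,-0.4],[0,0,0]],[-1,[0,0,-0.4],[0,0,0]],[-1,[0,0,-0.4],[0,0,0]],[-1,[0,0,-0.4],[0,0,0]],[-1,[0,0,0],[0,0,0]]]}}

```text
t: 7.8
ee_pos: [438.6, 284.5, 230.0]
orientation: [2.372, 2.058, 0.015]
ft_force: [0.4, 0.3, -0.3]
width: 0.6
grasp_force: 0.0
```

Run:
```python
from h import *
st(); o,d,W,T=wrist(); C=toclamp(W,P); print(corexy(C)); cv2.imwrite("pics/w3.png",d["image"])
Z=W[...,2]
b=(np.abs(Z-69.5)<3.5)&(np.abs(C[...,0])<75)&(C[...,1]<15)&(C[...,1]>-120)
n,l,s,_=cv2.connectedComponentsWithStats(b.astype(np.uint8)); k=1+np.argmax(s[1:,4]); print(s[k])
q=C[l==k]; print("guard clamp",cv2.minAreaRect(q[:,:2].astype(np.float32)))
m=(np.abs(Z-53)<4)&(np.abs(C[...,0]+13)<28)&(np.abs(C[...,1]+51)<24); print("paddle",np.median(C[m],0),np.percentile(C[m],[2,98],axis=0))
```

```text
tcp clamp [-37.3  46.6 230. ] yaw 81.89 tilt [ 0.0083  0.0053 -1.    ] F [ 0.4  0.3 -0.3] t 7.8
(22.249605178833008, 48.973480224609375, 25.023876190185547, array([22.61418168, 48.91338175, 60.17071614]), np.int64(2518))
[ 331   80  130  132 6792]
guard clamp ((-0.20605087280273438, -50.43568420410156), (107.33796691894531, 115.3627700805664), 89.99131774902344)
paddle [-11.01818561 -50.02973735  53.12495193] [[-32.36466659 -66.28264425  49.79791307]
 [ 12.57435481 -34.25838885  54.82014194]]
```

View pics/w3.png

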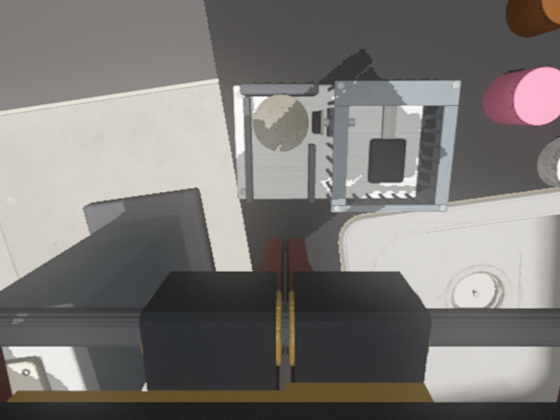

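The core at (280,123) sits against the stop bar, at clamp x ≈ 22.4, y ≈ 49, and the guard fit agrees with the frame to within 0.5 mm. Next I move over the paddle.

>>> {"api": "jog_arm", "payload": {"commands": [[-1,[0.08,0.33,0],[0,0,0]],[-1,[0.08,0.33,0],[0,0,0]],[-1,[0.08,0.32,0],[0,0,0]],[-1,[0,0,0],[0,0,0]],[-1,[0,0,0.4],[0,0,0]],[-1,[0,0,0.4],[0,0,0]],[-1,[0,0,0.4],[0,0,0]],[-1,[0,0,0.1],[0,0,0]],[-1,[0,0,0],[0,0,0]],[-1,[0,0,0],[0,0,0]]]}}

```text
t: 8.85
ee_pos: [536.7, 293.7, 95.7]
orientation: [2.372, 2.059, 0.002]
ft_force: [0.2, 0.4, -0.2]
width: 0.6
grasp_force: 0.0
```

```bash
python3 -c "
from h import *
st()"
```

```text
tcp clamp [-14.9 -49.4  95.7] yaw 81.92 tilt [ 8.e-04  5.e-04 -1.e+00] F [ 0.2  0.4 -0.2] t 8.85
```

>>> {"api": "jog_arm", "payload": {"commands": [[-1,[0.015,0.013,0],[0,0,0]],[-1,[0,0,0.15],[0,0,0]],[-1,[0,0,0.15],[0,0,0]],[-1,[0,0,0.08],[0,0,0]],[-1,[0,0,0],[0,0,0]],[-1,[0,0,0],[0,0,0]]]}}

```text
t: 9.45
ee_pos: [537.6, 294.6, 56.2]
orientation: [-2.372, -2.059, 0.002]
ft_force: [0.3, 0.5, 0.5]
width: 0.5
grasp_force: 0.0
```

>>> {"api": "jog_arm", "payload": {"commands": [[-1,[0,0,0.03],[0,0,0]],[-1,[0,0,0.03],[0,0,0]],[-1,[0,0,0.03],[0,0,0]],[-1,[0,0,0.03],[0,0,0]],[-1,[0,0,0.02],[0,0,0]],[-1,[0,0,0],[0,0,0]],[-1,[0,0,0],[0,0,0]]]}}

```text
t: 10.15
ee_pos: [538.3, 294.9, 43.2]
orientation: [2.372, 2.059, 0.001]
ft_force: [-0.7, -2.0, 6.6]
width: 0.4
grasp_force: 3.3
```

```bash
python3 -c "
from h import *
st()"
```

```text
tcp clamp [-13.5 -50.8  43.2] yaw 81.91 tilt [ 8.e-04  4.e-04 -1.e+00] F [-0.7 -2.   6.6] t 10.15
```

>>> {"api": "jog_arm", "payload": {"commands": [[-1,[0,0,0.03],[0,0,0]],[-1,[0,0,0.02],[0,0,0]],[-1,[0,0,0.02],[0,0,0]],[-1,[0,0,0],[0,0,0]],[-1,[0,0,0],[0,0,0]]]}}

```text
t: 10.65
ee_pos: [538.6, 295.6, 37.4]
orientation: [-2.373, -2.059, -0.004]
ft_force: [-3.8, -0.2, 15.8]
width: 0.3
grasp_force: 7.5
```

>>> {"api": "jog_arm", "payload": {"commands": [[-1,[0,0,0.01],[0,0,0]],[-1,[0,0,0.01],[0,0,0]],[-1,[0,0,0],[0,0,0]],[-1,[0,0,0],[0,0,0]]]}}

```text
t: 11.05
ee_pos: [538.7, 295.7, 36.9]
orientation: [-2.373, -2.059, -0.004]
ft_force: [-7.6, -2.6, 29.1]
width: 0.7
grasp_force: 14.3
```

Run:
```python
from h import *
st(); o,d,W,T=wrist(); C=toclamp(W,P); print(corexy(C)); cv2.imwrite("pics/w4.png",d["image"][:, :])
m=(C[...,2]>29)&(C[...,2]<41)&(abs(C[...,0]-31)<25)&(abs(C[...,1]+51)<25); print(m.sum())
```

```text
tcp clamp [-12.7 -51.   36.9] yaw 81.91 tilt [ 0.0019  0.0018 -1.    ] F [-7.6 -2.6 29.1] t 11.05
(22.0533504486084, 52.980133056640625, 25.348331451416016, array([22.30870438, 45.84052772, 59.99732231]), np.int64(8627))
1368
```

View pics/w4.png

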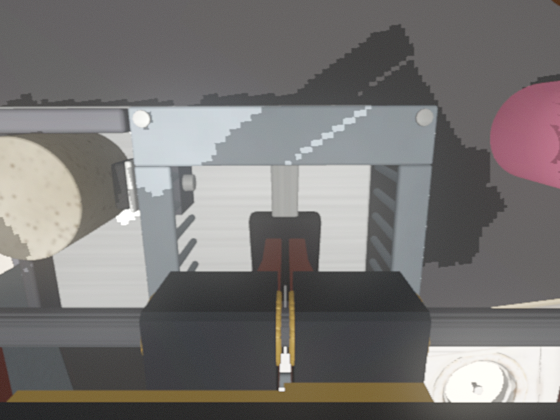

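The core has been pushed over to clamp y ≈ 53, still at the stop (x ≈ 22). The fingers are on the paddle at (285,240), inside the window and clear of its frame. One short hold to check that it is steady.

>>> {"api": "jog_arm", "payload": {"commands": [[-1,[0,0,0],[0,0,0]],[-1,[0,0,0],[0,0,0]],[-1,[0,0,0],[0,0,0]]]}}

```text
t: 11.4
ee_pos: [538.7, 295.7, 36.9]
orientation: [-2.373, -2.059, -0.004]
ft_force: [-7.8, -2.1, 28.6]
width: 0.5
grasp_force: 14.2
```

```bash
python3 -c "
from h import *
st(); print(close_job())"
```

```text
tcp clamp [-12.7 -51.1  36.9] yaw 81.91 tilt [ 0.002   0.0018 -1.    ] F [-7.8 -2.1 28.6] t 11.4
the job is handed in; nothing more can be done
None
```

The job is handed in at 11.4 s, no verdict returned: core measured against the stop (clamp x ≈ 22 mm) and pushed toward the far rail by the pad, fingers still holding the lever down at its apparent end stop with about 29 N.

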